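# Index the coin meter on its swivel stand over the change bowl

### The arm

A 6-joint arm with a two-finger parallel gripper is mounted at the origin on the work surface. World frame = base frame: x ahead of the robot, y to its left, z up, the work surface at z = 0. Lengths are in m, angles in rad, forces in N, time in s.
With the tool pointing down it reaches from about 0.325 to 0.875 m from the base axis. Payload 4.4 kg.
Tool frame: the origin (TCP) lies on the centre line of the jaws, within the pads' length; the fingertips stand 19 mm ahead of it and the grasp point (between the pads) is the TCP; z points along the fingers, y is the line along which they close (so a half turn about z gives the same grasp; the last joint's range is limited). The gripper opens to 85 mm and grips with 20 to 120 N. Pads are 22 mm wide; open, the fingers measure 114 mm over their backs; the gripper's body (76 mm by 85 mm) begins 54 mm behind the grasp point. The pads swing forward as they close: fully open they stand 13 mm farther back than shut.
Start: joints at [1.198, 0.207, 1.542, -0, 1.393, -0.15], TCP at [0.127, 0.561, 0.224] pointing down, gripper open.
Joint ranges: [-2.73, 2.73], [-0.86, 2.22], [0.23, 2.46], [-1.11, 4.25], [0.08, 2.63], [-2.82, 2.82]. Speed limits (rad/s): [2.79, 2.79, 3.14, 3.14, 3.14, 3.14].

### API

Orientations are given as a unit quaternion [w, x, y, z].
In Python, from bench import get_state, snapshot, get_calibration, job_done, masks_of gives the robot as it stands.
- The arm moves only by the shell command python3 -m handwheel 'ROWS'. ROWS is JSON, a list of rows, each a list of 5 numbers: the closure, from 0 (fully open) to 1 (shut), then the shift along the tool's x, y, z in mm, then the turn about the tool's z in rad. A call has 1 to 10 rows; each row is the pose to reach, as a shift and turn from the pose commanded when the call began, along the tool's axes at that moment; what a row does not reach only later rows make up. A row lasts 1/8 s, in which the tool goes at most 62.5 mm and 10.7 degrees, less where a joint would pass 70% of its speed; a pose out of reach is approached as far as the arm can. A call with a gripper value outside its range is refused whole. The fingers move at their own pace and stop on an object; the grip force is fixed at half the most. Time passes only in rows, so rows that repeat a pose let the fingers close. It gives the time, the measured TCP pose, the force, the opening and the grip force at its end, in the units of the state.
- get_state(): the state, without advancing time (a new reading comes with each control period).
- snapshot(name): name is "scene" or "top" or "wrist"; returns (picture, depth): 384x512x3 uint8, red, green, blue; 384x512 float32, m along the optical axis (not along the pixel's ray), 0 where there is no reading.
- get_calibration(name): a dict with "camera_matrix" (3x3 intrinsics, pixels), "origin" and "orientation" of the camera in the world; the wrist camera has in their place "tool_from_camera" (4x4, takes a point from camera to tool coordinates, whose origin is the TCP and whose axes are the flange's). Camera axes: x right, y down, z forward; pixel columns grow to the right and rows downward; lengths in m; the calibration is good to about 2 mm. A picture is of the moment at which its call begins: read the wrist's pose just before it. get_calibration takes no time and is no camera call.
- job_done(): hands the job in; it is judged then, once.
Trained networks look in the newest picture that a camera, given by its name, has taken for a name from the list of things; names that differ only in an ending like _2 or _b are one class to them, and where a whole thing is asked for, a point or a joint stands for the part that bears it (a point fixed in the world has none). Each returns a list of dicts, best first, with "conf" (0 to 1); they miss things now and then, are a little off and sometimes report something else, mostly with a low value. They report only what shows in the picture. A call takes as long as a camera call. They do not tell look-alikes from the thing itself.
- masks_of(camera, target): "region" (384x512 bool, what is visible of it) and "uv" ([column, row] in pixels, amid what is visible of it).
The state is a dict: "time": time; "qpos": joint angles; "dq": joint speeds; "joint_torque": joint torques, N m; "tcp_pos": TCP position; "orientation": TCP orientation; "contact_force": force on the tool from outside, world axes, zero at the start; "wrist_torque": the same for the moment, N m; "grip_width": finger opening in m; "grasp_force": force on a finger pad.
Only numpy, scipy, OpenCV 4.12 (cv2) and the standard library are available. Lean on these libraries where they do the work, as an engineer would, in place of code of your own. Each camera call takes 0.05 s, during which the arm holds its last target. There are 200 camera calls.

### The job

The coin meter on its swivel service stand is locked in the middle notch. Pull its spring ring up to free the pin, turn the meter so that its spout comes over the open steel bowl, and let the pin drop fully home in the notch on that side, then let go. The notch has been reset by hand, so find it by feel; never force or jam the pin (keep its load under 20 N) and leave everything else where it is.

Things in the scene. Friction and masses are not known exactly. Their poses are not given: they have to be found in the camera images.
- stand: Fixed swivel stand. Origin: on its vertical turning axis, at table height; z up, x towards the middle notch. A metal track 24 to 28 mm wide runs round the axis at 120 mm radius on the +x side; its top is 34 mm above the table (33.5 mm on the two aluminium side segments, a 0.5 mm step). Three notches, each 11 mm wide: middle, left (+y), right (-y); unbroken between them.
- mid_notch (a point): Middle notch at the height of the track's top: 120 mm from the axis along the stand's x. The left and right notches lie in hand-set segments, each somewhere between 0.56 and 0.90 rad round from the middle, each side its own, not reported: find by feel or sight.
- head (a joint): Turn of the head about the stand's axis, rad: 0 in the middle notch (the start), plus anticlockwise from above, stops at +-0.97. Stays where left. Turning takes about 1 N at the ring with the pin lifted, about 3 N with it sliding on the track. The spout points away from the ring: it swings to the stand's -y side when the ring swings to +y.
- head_top (a point): Middle of the top of the coin meter, a white box 100 x 110 mm on the turning axis, top 152 mm above the table. Under it a steel arm, 34 mm wide, top at 58 mm, reaches out to the ring; there a collar 24 mm across, top at 76 mm, guides the pin. Its x points to the ring.
- pull_ring: Upright steel ring on the spring pin. Origin: ring centre, 120 mm from the axis, 105 mm above the table when seated. Outside 42 mm, hole 24 mm, bar 9 mm thick; it stands in its x (outward), z (up) plane: pinch its 9 mm with fingers closing along its y (tangential). Slides only straight up, at most 14 mm, against a spring, 6 N seated to 9.5 N fully out.
- pin_tip (a point): Lower end of the index pin, 8 mm thick, round ended, under the ring. Seated it is 7 mm below the track's top, 27 mm above the table: lift 9 mm or more to turn freely. Let go over the track, the spring rests it on top; over a notch it drops home by itself, with 1.5 mm play each way, and stops the head. Load on the track at most 20 N.
- spout_tip (a point): Middle of the coin spout's lower end, 150 mm from the turning axis, on the far side from the ring, 75 mm above the table. The spout is 50 mm wide.
- bowl: Open steel bowl, 110 mm across, 45 mm tall, loose on the table about 150 mm from the turning axis, behind the stand to its left or its right. Origin: centre of its underside. The spout must come over it; it stays where it is.
- tin: Closed round metal tin, 72 mm across, 45 mm tall, loose on the other side from the bowl. Origin: centre of its underside. Bystander.
- driver: Screwdriver lying beside the stand. Origin: underside. Bystander.
- brush: Brush lying beside the stand. Origin: underside. Bystander.
- detergent: White detergent bottle, 84 mm across, 190 mm tall, right of the robot. Origin: underside. Bystander.
- stain_jar: Glass jar, 70 mm across, 90 mm tall. Origin: underside. Bystander.
- mug: Blue mug, 80 mm across, 95 mm tall. Origin: underside. Bystander.
There are look-alikes about, which are no part of the job. What is meant by the bowl is not black or red, and is the smaller of those in its own colour.

How it is judged:
By the outcome, as a careful person would: the job done as asked, in the order asked, and still so for the second after the job is handed in, with the robot touching nothing.
It also fails if it takes over 51 s, if anything falls off the work surface, if the arm or the gripper's body presses on something with over 40 N, if the wrist force passes 120 N, or if a joint passes its speed limit or range.

## Working session

There is one attempt and no reset: what is moved stays moved. The work goes in short steps, Python scripts to look and compute and a shell command to move; the robot and the scene stay as the last step left them, time stands still between calls to the robot, and variables do not carry over. Pictures are saved under pics/ and viewed, at most 10 in all, crops included, and the job is handed in when it is done.

```bash
mkdir -p pics; cat > h.py <<'E'
import numpy as np, cv2
from bench import *
from scipy.spatial.transform import Rotation as R
def rot(q): return R.from_quat([q[1],q[2],q[3],q[0]]).as_matrix()
def cam(name):
    c=get_calibration(name); K=np.array(c["camera_matrix"])
    if name=="wrist":
        s=get_state(); T=np.eye(4);T[:3,:3]=rot(s["orientation"]);T[:3,3]=s["tcp_pos"]
        return K,T@np.array(c["tool_from_camera"])
    T=np.eye(4);o=np.array(c["orientation"])
    T[:3,:3]=rot(o) if o.size==4 else o
    T[:3,3]=c["origin"]; return K,T
def cloud(d,K,T):
    v,u=np.mgrid[:d.shape[0],:d.shape[1]]
    P=np.stack([(u-K[0,2])/K[0,0]*d,(v-K[1,2])/K[1,1]*d,d],-1)
    W=P@T[:3,:3].T+T[:3,3]; W[d<=0]=np.nan; return W
def shot(name):
    K,T=cam(name); im,d=snapshot(name); return im,cloud(d,K,T),K,T
def save(im,f,s=1): cv2.imwrite("pics/"+f,cv2.resize(im[:,:,::-1].copy(),None,fx=s,fy=s,interpolation=cv2.INTER_CUBIC))
E
python3 - <<'E'
from h import *
import pickle
out={}
for c in["scene","top"]:
    im,W,K,T=shot(c); save(im,c+"1.png",1.5 if c=="top" else 1.5); print(c,T[:3,3].round(3))
    out[c]=(im,W,K,T)
    for n in["bowl","tin","pull_ring","head_top","stand","spout_tip"]:
        for m in masks_of(c,n)[:4]:
            P=W[m["region"]]; print(n,round(m["conf"],2),np.round(m["uv"]),m["region"].sum(),np.nanmedian(P,0).round(3),np.nanmin(P,0).round(3),np.nanmax(P,0).round(3))
pickle.dump(out,open("o.pkl","wb"))
print(get_state())
E
```

```text
scene [ 1.069 -1.029  1.4  ]
bowl 0.97 [302. 141.] 406 [0.416 0.375 0.024] [ 0.35   0.294 -0.003] [0.475 0.46  0.054]
bowl 0.88 [260. 134.] 776 [0.263 0.305 0.034] [ 0.168  0.204 -0.006] [0.349 0.353 0.071]
bowl 0.86 [189. 227.] 1390 [ 0.304 -0.224  0.031] [ 0.199 -0.321 -0.011] [ 0.401 -0.119  0.074]
bowl 0.76 [258. 172.] 306 [0.359 0.126 0.026] [ 0.306  0.024 -0.005] [0.461 0.198 0.151]
tin 0.56 [237. 214.] 381 [ 0.417 -0.11   0.039] [ 0.372 -0.139 -0.007] [ 0.448 -0.029  0.054]
tin 0.41 [277. 195.] 2095 [ 0.525 -0.002  0.1  ] [ 0.319 -0.058 -0.005] [0.651 0.202 0.159]
pull_ring 0.65 [309. 200.] 65 [0.628 0.028 0.098] [0.595 0.022 0.028] [0.647 0.097 0.125]
head_top 0.86 [277. 194.] 2044 [ 0.524 -0.002  0.102] [ 0.354 -0.058 -0.006] [0.651 0.208 0.159]
head_top 0.31 [248. 312.] 575 [ 0.667 -0.429  0.084] [ 0.629 -0.45   0.002] [ 0.695 -0.386  0.097]
stand 0.93 [294. 218.] 1467 [ 0.579 -0.036  0.02 ] [ 0.429 -0.12  -0.006] [0.655 0.177 0.097]
stand 0.3 [278. 193.] 2060 [ 0.524 -0.001  0.102] [ 0.311 -0.056 -0.005] [0.651 0.204 0.159]
spout_tip 0.85 [277. 195.] 2077 [ 0.525 -0.002  0
[... 839 characters left out ...]
ay([ 1.19850393e+00,  2.06558581e-01,  1.54144789e+00,  1.69699348e-05,
        1.39347789e+00, -1.50436035e-01]), 'dq': array([-5.33659937e-04,  7.54164071e-04,  8.86671556e-05, -3.60071147e-04,
       -3.84728811e-04, -1.86104898e-04]), 'joint_torque': array([-2.13970575e-04, -3.82898712e+01, -2.91902983e+01, -1.95615121e-04,
        7.20340704e-04, -4.19472610e-05]), 'tcp_pos': array([0.12650738, 0.56094989, 0.22432998]), 'orientation': array([5.92209518e-06, 1.10702313e-01, 9.93853608e-01, 5.44622649e-05]), 'contact_force': array([-0.13697432,  0.53441811, -0.43873011]), 'wrist_torque': array([-0.02135409,  0.00385664, -0.03379575]), 'grasp_force': 0.0, 'grip_width': 0.08520718610553064}
```

View pics/top1.png

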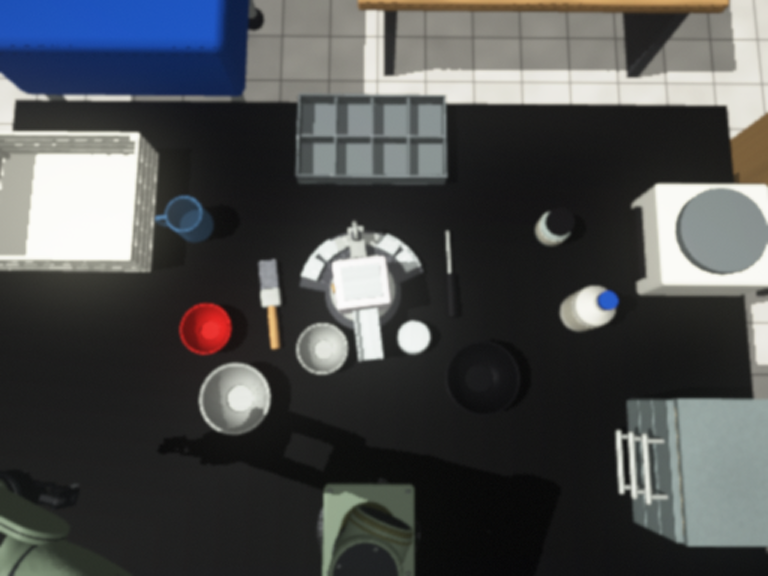

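View pics/scene1.png

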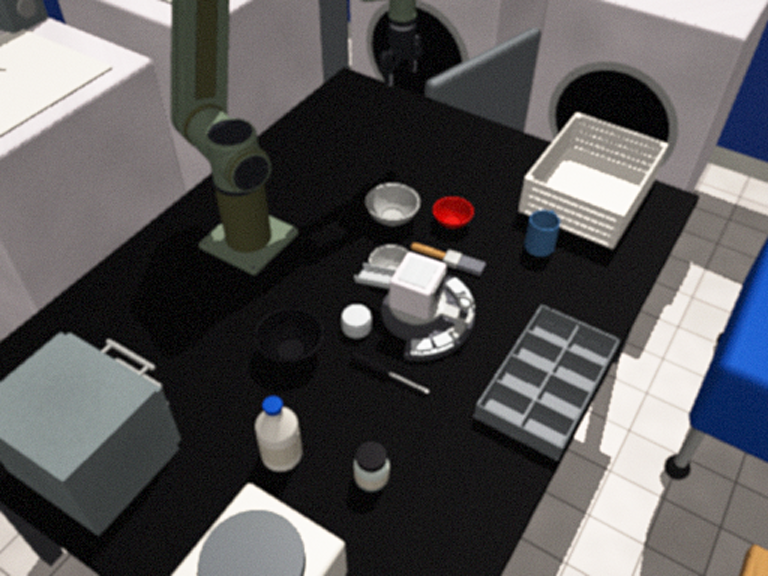

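The bowls in top1.png are red (206,328), large steel (235,398), small steel (322,348) and black (485,377). The meant one is the small steel bowl at (322,348): it is not red or black, and it is the smaller of the two steel ones. It also lies about 150 mm from the axis, behind the stand. Next I confirm it in a crop and fit the stand.

```bash
python3 - <<'E'
from h import *
import pickle
o=pickle.load(open("o.pkl","rb"))
im,W,K,T=o["top"]; save(im[140:260,180:300],"crop.png",5)
for c in o:
    im,W,K,T=o[c]
    p=W[np.isfinite(W).all(-1)]
    box=p[(p[:,2]>.145)&(p[:,2]<.165)&(abs(p[:,0]-.5)<.09)&(abs(p[:,1]-.01)<.09)]
    r=cv2.minAreaRect((box[:,:2]*1000).astype(np.float32)); print(c,"box",len(box),r,np.median(box[:,2]),box.mean(0))
    b=p[(p[:,2]>.015)&(p[:,2]<.055)&(np.hypot(p[:,0]-.384,p[:,1]-.106)<.065)]
    print("bowl",cv2.minEnclosingCircle((b[:,:2]*1000).astype(np.float32)))
    g=p[(p[:,2]>.085)&(p[:,2]<.14)&(p[:,0]>.58)&(p[:,0]<.68)&(abs(p[:,1]-.03)<.05)]
    print("ring",len(g),g.mean(0) if len(g) else 0, g.min(0),g.max(0))
s=get_state(); print(rot(s["orientation"]).round(3)); print(get_calibration("wrist"))
E
```

```text
scene box 600 ((512.39990234375, 12.929737091064453), (99.42778015136719, 115.05211639404297), 6.72596549987793) 0.15024446934386748 [0.51349659 0.00995663 0.15032437]
bowl ((371.85430908203125, 106.66316223144531), 55.07120895385742)
ring 64 [0.62943345 0.02781857 0.10720089] [0.61009946 0.02221311 0.08642043] [0.64826659 0.03719927 0.12876895]
top box 1101 ((509.56524658203125, 17.321102142333984), (101.10460662841797, 109.20838165283203), 7.374300956726074) 0.15045351091244719 [0.50835089 0.0175282  0.15055565]
bowl ((382.5244140625, 103.45598602294922), 54.667354583740234)
ring 36 [0.62447918 0.03242637 0.11845226] [0.60952254 0.02753333 0.10268932] [0.64767456 0.03758198 0.12458996]
[[-0.975  0.22   0.   ]
 [ 0.22   0.975  0.   ]
 [ 0.     0.    -1.   ]]
{'camera_matrix': array([[299.31144726,   0.        , 257.90464921],
       [  0.        , 299.31144726, 192.1836705 ],
       [  0.        ,   0.        ,   1.        ]]), 'tool_from_camera': array([[-5.99373212e-04, -9.52150456e-01, -3.05629106e-01,
         7.84040846e-02],
       [ 9.99999350e-01, -8.67271508e-04,  7.40767603e-04,
         2.34632825e-04],
       [-9.70385626e-04, -3.05628463e-01,  9.52150356e-01,
        -1.50544158e-01],
       [ 0.00000000e+00,  0.00000000e+00,  0.00000000e+00,
         1.00000000e+00]])}
```

View pics/crop.png

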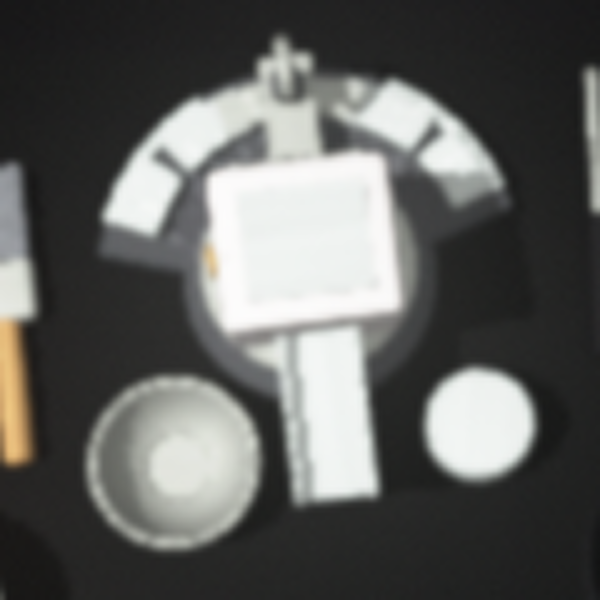

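The small steel bowl is in the crop at (175,462), on the spout's left. The spout is at (330,420), the tin at (480,425), and the right notch shows at (435,130). To bring the spout over the bowl, the ring has to swing to the stand's right (-y, head negative). Next I move above the ring.

```bash
python3 -m handwheel '[[0,-605,-406,-36,-0.345],[0,-605,-406,-36,-0.345],[0,-605,-406,-36,-0.345],[0,-605,-406,-36,-0.345],[0,-605,-406,-36,-0.345],[0,-605,-406,-36,-0.345],[0,-605,-406,-36,-0.345],[0,-605,-406,-36,-0.345],[0,-605,-406,-36,-0.345],[0,-605,-406,-36,-0.345]]'; python3 - <<'E'
from h import *
s=get_state(); M=rot(s["orientation"]); print(M.round(3),s["tcp_pos"],s["qpos"])
print("tool delta mm",(M.T@(np.array([.628,.031,.26])-s["tcp_pos"])*1000).round(1))
print("turn",np.arctan2(M[1,0],M[0,0])-np.arctan2(-.1227,-.9924))
E
```

```text
time: 1.95
tcp_pos: [0.5533, 0.1098, 0.2553]
orientation: [0.0, -0.061, 0.998, 0.0]
contact_force: [0.3, 1.1, 1.3]
grip_width: 0.0856
grasp_force: 0.0
[[-0.992 -0.123  0.001]
 [-0.123  0.992  0.   ]
 [-0.001  0.    -1.   ]] [0.55329743 0.10981826 0.25527405] [ 4.23224802e-02  1.60143878e-01  1.53142110e+00  3.43061697e-04
  1.44919298e+00 -1.65144423e+00]
tool delta mm [-64.5 -87.4  -4.7]
turn -8.656997372913366e-05
```

```bash
python3 -m handwheel '[[0,-64,-87,-5,0],[0,-64,-87,-5,0],[0,-64,-87,-5,0],[0,-64,-87,-5,0],[0,-64,-87,-5,0]]'; python3 - <<'E'
from h import *
import pickle
im,W,K,T=shot("wrist"); save(im,"w1.png",1.5); pickle.dump((im,W,K,T),open("w.pkl","wb"))
print(get_state()["tcp_pos"])
for n in["pull_ring","pin_tip"]:
  for m in masks_of("wrist",n)[:2]:
    P=W[m["region"]]; print(n,m["conf"],m["uv"],np.nanmedian(P,0),np.nanmin(P,0),np.nanmax(P,0))
p=W[np.isfinite(W).all(-1)]
g=p[(p[:,2]>.085)&(p[:,2]<.14)&(np.hypot(p[:,0]-.628,p[:,1]-.031)<.045)]
print(len(g),g.mean(0),g.min(0),g.max(0)); t=g[g[:,2]>.12]; print("top",t.mean(0))
E
```

```text
time: 2.58
tcp_pos: [0.6254, 0.0343, 0.2599]
orientation: [-0.0, -0.062, 0.998, 0.0]
contact_force: [-0.7, 0.3, 0.4]
grip_width: 0.0854
grasp_force: 0.0
[0.62543615 0.03432829 0.26003755]
pull_ring 0.84 [255.0, 180.3] [0.62475545 0.03196725 0.12272452] [0.60991561 0.02597527 0.05790935] [0.64921649 0.03849196 0.12739896]
pin_tip 0.66 [255.2, 176.6] [0.62475545 0.03187812 0.12266108] [0.60991561 0.02509195 0.00169535] [0.68663517 0.0438165  0.12739896]
pin_tip 0.62 [255.5, 65.0] [0.52364466 0.02180379 0.15207597] [ 0.4400906  -0.0758161  -0.00087837] [0.68331838 0.10255972 0.15561898]
341 [0.62612997 0.03192086 0.12086552] [0.60991561 0.02597527 0.10067272] [0.64921649 0.03849196 0.12739896]
top [0.62874402 0.03222782 0.1239429 ]
```

View pics/w1.png

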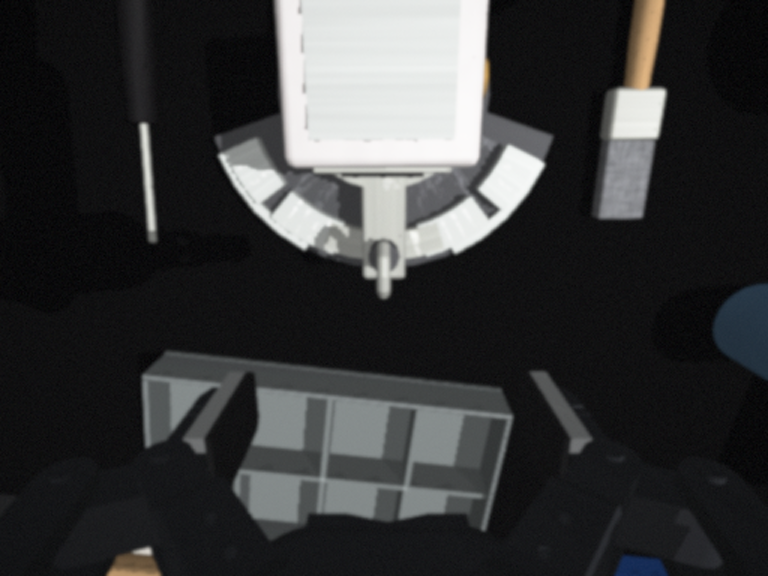

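The ring is at (383,270), seen edge-on and centred. The right notch shows at about (283,197), and the left one at (487,203). I unroll the track to measure the notch angle.

```bash
python3 - <<'E'
from h import *
import pickle
yaw=.1227;A=np.array([.5098,.0173])
th=np.arange(-.95,.96,.02)
for nm,(im,W,K,T) in (("wrist",pickle.load(open("w.pkl","rb"))),("top",pickle.load(open("o.pkl","rb"))["top"])):
    g=cv2.cvtColor(im,cv2.COLOR_RGB2GRAY).astype(np.float32)
    r=np.linspace(.111,.129,13); t=np.arange(-.98,.98,.01)
    X=A[0]+r[:,None]*np.cos(t+yaw);Y=A[1]+r[:,None]*np.sin(t+yaw)
    P=np.stack([X,Y,np.full_like(X,.0335)],-1); C=(P-T[:3,3])@T[:3,:3]
    u=(C[...,0]/C[...,2]*K[0,0]+K[0,2]).astype(np.float32);v=(C[...,1]/C[...,2]*K[1,1]+K[1,2]).astype(np.float32)
    I=cv2.remap(g,u,v,cv2.INTER_LINEAR); prof=I.mean(0)
    for s in(-1,1):
        m=(s*t>.5)&(s*t<.93); tt=t[m];pp=prof[m]; i=pp.argmin(); w=np.clip(np.median(pp)-20-pp,0,None)*(abs(tt-tt[i])<.08)
        print(nm,s,tt[i].round(3),(w*tt).sum()/w.sum(), pp.astype(int))
b=np.array([.383,.1045]); d=A-b; print("bowl angle",np.arctan2(d[1],d[0])-yaw,np.hypot(*d))
s=get_state(); M=rot(s["orientation"]); print((M.T@(np.array([.629,.032,.109])-s["tcp_pos"])*1000).round(1),np.arctan2(M[1,0],M[0,0]))
E
```

```text
wrist -1 -0.81 -0.8251742704954571 [233 232 232 231 226 207 167 124 100  92  86  76  69  82 128 184 218 227
 229 229 229 230 231 234 237 236 232 230 229 229 230 231 232 233 232 231
 230 230 230 230 230 232 234]
wrist 1 0.79 0.7813766888111998 [234 234 235 237 240 242 241 237 236 235 235 236 238 240 242 240 238 237
 236 236 236 236 230 207 160 118  95  83  74  68  72 100 153 207 231 238
 238 239 240 242 243 242 242]
top -1 -0.83 -0.8312872632644678 [238 235 231 223 211 193 173 152 134 122 118 124 138 157 179 198 214 224
 231 234 236 237 238 238 239 239 238 238 238 238 238 238 238 238 238 238
 238 237 237 237 237 237 235]
top 1 0.79 0.7929765174079249 [239 239 239 239 239 239 239 239 239 239 240 240 241 241 241 241 241 241
 240 239 237 233 228 218 204 186 167 149 136 129 130 138 155 175 195 211
 224 232 236 239 240 241 241]
bowl angle -0.7251212149427321 0.1538898307231508
[ -3.   -2.6 151.2] -3.0167546561361362
```

Both cameras put the right notch at about -0.83 rad. Next I descend, centred on the ring, and close.

```bash
python3 -m handwheel '[[0,-3,-2.6,50,0],[0,-3,-2.6,100,0],[0,-3,-2.6,140,0],[0,-3,-2.6,151,0],[0,-3,-2.6,151,0],[0,-3,-2.6,151,0]]'; python3 -m handwheel '[[0.8,0,0,0,0],[0.8,0,0,0,0],[0.8,0,0,0,0],[1,0,0,0,0],[1,0,0,0,0],[1,0,0,0,0]]'
```

```text
time: 3.48
tcp_pos: [0.6314, 0.0308, 0.1116]
orientation: [0.002, -0.062, 0.998, -0.0]
contact_force: [-0.2, -0.3, 0.9]
grip_width: 0.0852
grasp_force: 0.0
time: 4.22
tcp_pos: [0.6295, 0.0309, 0.1091]
orientation: [-0.0, -0.062, 0.998, 0.0]
contact_force: [-0.4, 0.9, 2.2]
grip_width: 0.0062
grasp_force: 58.8
```

```bash
python3 -m handwheel '[[1,0,0,-3,0],[1,0,0,-6,0],[1,0,0,-9,0],[1,0,0,-11.5,0],[1,0,0,-11.5,0],[1,0,0,-11.5,0]]'; python3 - <<'E'
from h import *
im,W,K,T=shot("wrist"); save(im[60:300,120:400],"w2.png",2.5)
print(get_state()["tcp_pos"],get_state()["contact_force"])
E
```

```text
time: 4.97
tcp_pos: [0.6294, 0.0308, 0.1202]
orientation: [-0.0, -0.062, 0.998, 0.0]
contact_force: [4.1, 0.5, -9.9]
grip_width: 0.0064
grasp_force: 58.4
[0.62939151 0.03086832 0.12019492] [ 4.08740828  0.28992357 -9.36508349]
```

View pics/w2.png

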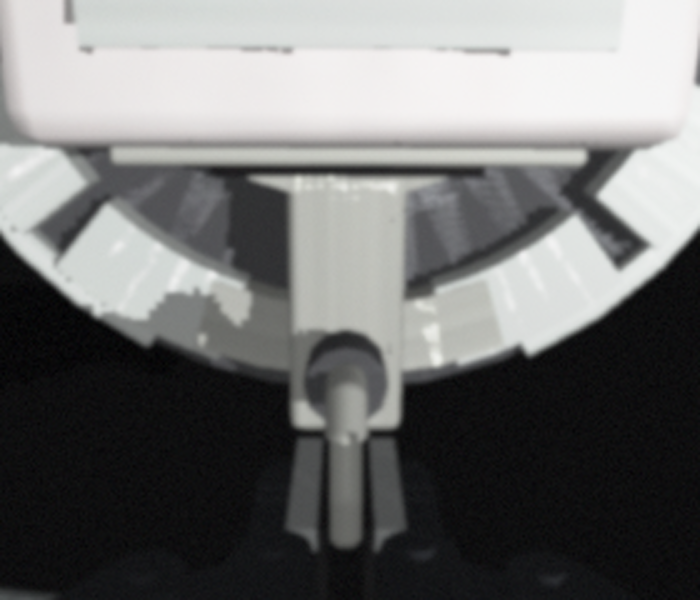

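The ring is pinched and up about 11 mm, and the 9 N of pull matches the spring. Next I turn clockwise along the arc.

```bash
python3 -m handwheel '[[1,0.1,-6,-11.5,0.05],[1,0.6,-12,-11.5,0.1],[1,2.4,-23.8,-11.5,0.2],[1,5.4,-35.5,-11.5,0.3],[1,9.5,-46.7,-11.5,0.4],[1,9.5,-46.7,-11.5,0.4]]' ; python3 -c "
from h import *
s=get_state();M=rot(s['orientation']);print((M.T@s['contact_force']).round(1),M.T@np.array(s['wrist_torque']))"
```

```text
time: 5.78
tcp_pos: [0.6217, -0.0173, 0.1266]
orientation: [-0.005, 0.138, 0.99, -0.0]
contact_force: [4.5, -1.7, -26.6]
grip_width: 0.0056
grasp_force: 57.6
[-5.  -0.4 26.6] [ 0.00965857 -0.74847717 -0.05060265]
```

I made a frame slip: z is relative to the start of each call, so I lifted the ring against its stop (27 N at the wrist, pin clear of the track). I come down first, then carry on.

```bash
python3 -m handwheel '[[1,0,0,11.5,0],[1,0,0,11.5,0],[1,0,0,11.5,0]]' ; python3 -m handwheel '[[1,0.6,-12,0,0.1],[1,1.3,-17.9,0,0.15],[1,2.4,-23.8,0,0.2],[1,3.7,-29.7,0,0.25],[1,3.7,-29.7,0,0.25],[1,3.7,-29.7,0,0.25]]' ; python3 -c "
from h import *
s=get_state();M=rot(s['orientation']);print((M.T@s['contact_force']).round(1),M.T@np.array(s['wrist_torque']))
d=np.array(s['tcp_pos'])[:2]-[.5098,.0173];print(np.hypot(*d),np.arctan2(d[1],d[0])-.1227,np.arctan2(-M[1,0],-M[0,0])-.1227)
im,W,K,T=shot('wrist'); save(im[60:300,120:400],'w3.png',2.5)
"
```

```text
time: 6.15
tcp_pos: [0.6223, -0.0158, 0.1197]
orientation: [-0.004, 0.137, 0.991, -0.0]
contact_force: [-6.6, -0.1, -7.8]
grip_width: 0.0057
grasp_force: 59.8
time: 6.9
tcp_pos: [0.6108, -0.0424, 0.1199]
orientation: [-0.004, 0.259, 0.966, 0.0]
contact_force: [-5.8, 1.8, -9.0]
grip_width: 0.0056
grasp_force: 59.8
[ 5.9 -1.3  9. ] [0.11423945 1.1346945  0.02188783]
0.1173616760844126 -0.6565987889702035 -0.6474392860957633
```

View pics/w3.png

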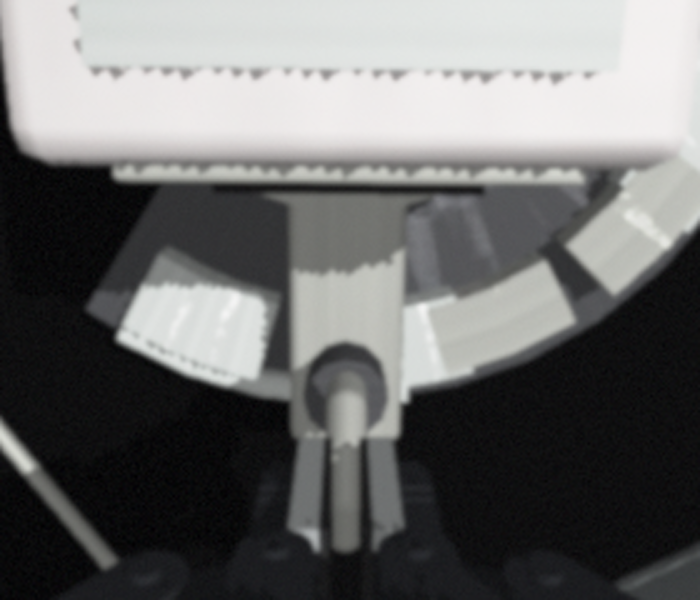

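The lifted ring is at (345,460), carried at about -0.65. The right notch is just left of the arm at (285,330), and its far edge is at about (268,335). I measure that edge.

```bash
python3 - <<'E'
from h import *
im,W,K,T=shot("wrist")
yaw=.1227;A=np.array([.5098,.0173])
g=cv2.cvtColor(im,cv2.COLOR_RGB2GRAY).astype(np.float32)
t=np.arange(-.96,-.7,.01)
for r in(.112,.116,.120,.124,.128):
    P=np.stack([A[0]+r*np.cos(t+yaw),A[1]+r*np.sin(t+yaw),np.full_like(t,.0335)],-1); C=(P-T[:3,3])@T[:3,:3]
    u=(C[...,0]/C[...,2]*K[0,0]+K[0,2]).astype(np.float32);v=(C[...,1]/C[...,2]*K[1,1]+K[1,2]).astype(np.float32)
    print(r,cv2.remap(g,u[None],v[None],cv2.INTER_LINEAR)[0].astype(int))
print(t.round(2))
E
```

```text
0.112 [220 223 225 223 221 209 177 145 129 107  73  52  50  62 100 144 172 185
 190 190 190 188 186 187 187 188]
0.116 [220 223 225 223 222 221 209 178 138  98  64  51  51  54  76 122 160 181
 189 189 189 188 187 187 187 188]
0.12 [220 223 224 223 222 221 213 175 132  89  58  52  51  53  58  97 145 172
 186 190 188 188 186 180 159 120]
0.124 [220 223 225 224 222 222 221 211 168  96  56  51  51  50  53  73 123 162
 182 188 184 164 120  71  46  44]
0.128 [219 223 224 222 221 222 221 214 173  96  55  50  51  52  52  61  99 138
 147 135 111  77  46  52  71  83]
[-0.96 -0.95 -0.94 -0.93 -0.92 -0.91 -0.9  -0.89 -0.88 -0.87 -0.86 -0.85
 -0.84 -0.83 -0.82 -0.81 -0.8  -0.79 -0.78 -0.77 -0.76 -0.75 -0.74 -0.73
 -0.72 -0.71]
```

The far edge at -0.875 gives the notch centre at about -0.83, in agreement. I turn to just short of it, lower the pin to 0.5 mm or so above the track, and open slightly so that the spring alone loads the pin.

```bash
python3 -m handwheel '[[1,0.1,-6,0,0.05],[1,0.5,-10.5,0,0.09],[1,0.5,-10.5,0,0.09],[1,0.5,-10.5,2,0.09],[1,0.5,-10.5,4,0.09],[1,0.5,-10.5,4,0.09],[1,0.5,-10.5,4,0.09]]' ; python3 -m handwheel '[[0.83,0,0,0,0],[0.83,0,0,0,0],[0.83,0,0,0,0],[0.83,0,0,0,0]]';  python3 -c "
from h import *
s=get_state();M=rot(s['orientation']);print((M.T@s['contact_force']).round(1))
d=np.array(s['tcp_pos'])[:2]-[.5098,.0173];print(np.hypot(*d),np.arctan2(d[1],d[0])-.1227,np.arctan2(-M[1,0],-M[0,0])-.1227)
im,W,K,T=shot('wrist'); save(im[100:280,160:360],'w4.png',3)
p=W[np.isfinite(W).all(-1)]; q=(p-s['tcp_pos'])@M
g=p[(abs(q[:,1])<.006)&(abs(q[:,0])<.025)&(p[:,2]>.1)&(p[:,2]<.15)]; print('ring top z',len(g),np.percentile(g[:,2],[50,90,98]))
"
```

```text
time: 7.88
tcp_pos: [0.6055, -0.0508, 0.1181]
orientation: [-0.004, 0.302, 0.953, 0.0]
contact_force: [-10.1, 4.7, -0.2]
grip_width: 0.0054
grasp_force: 60.9
time: 8.38
tcp_pos: [0.6092, -0.0533, 0.1172]
orientation: [0.001, 0.304, 0.953, 0.0]
contact_force: [-0.4, -0.1, -0.2]
grip_width: 0.0146
grasp_force: 0.0
[ 0.2 -0.3  0.2]
0.12191682054527893 -0.7405856711807608 -0.7394451125610713
ring top z 1160 [0.12853305 0.13165692 0.1325719 ]
```

View pics/w4.png

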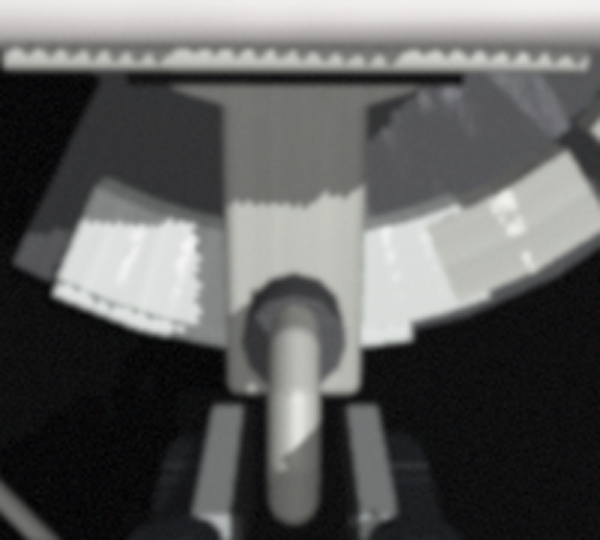

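The fingers are loose around the ring, with about 5 mm each side. The pin is resting on the track: ring top at 132.5 mm is 126 + 6.5. The notch edge is ahead at (200,270). Next I push gently along the arc and watch the ring's height.

```bash
cat > chk.py <<'E'
from h import *
s=get_state();M=rot(s['orientation']);print('F tool',(M.T@s['contact_force']).round(1))
d=np.array(s['tcp_pos'])[:2]-[.5098,.0173];print('r',np.hypot(*d).round(4),'ang',(np.arctan2(d[1],d[0])-.1227).round(3),'yaw',(np.arctan2(-M[1,0],-M[0,0])-.1227).round(3))
im,W,K,T=shot('wrist')
p=W[np.isfinite(W).all(-1)]; q=(p-s['tcp_pos'])@M
b=p[(p[:,2]>.147)&(p[:,2]<.158)&(abs(p[:,0]-.51)<.09)&(abs(p[:,1]-.017)<.09)]
g=(abs(q[:,1])<.014)&(abs(q[:,0])<.03)&(p[:,2]>.118)&(p[:,2]<.15); print('ring top z',g.sum(),np.percentile(p[g,2],[50,90,98]).round(4), 'pos',p[g].mean(0).round(4))
e=p[g].mean(0)[:2]-[.5098,.0173]; print('ring ang',(np.arctan2(e[1],e[0])-.1227).round(4))
E
python3 -m handwheel '[[0.83,0,-4,4,0.03],[0.83,0.2,-7,4,0.06],[0.83,0.4,-8.5,4,0.07],[0.83,0.4,-9.5,4,0.075],[0.83,0.5,-10.5,4,0.08],[0.83,0.5,-10.5,4,0.08]]'; python3 chk.py
```

```text
time: 9.18
tcp_pos: [0.6015, -0.0616, 0.1121]
orientation: [-0.0, 0.342, 0.94, -0.0]
contact_force: [0.3, -0.0, 0.1]
grip_width: 0.0144
grasp_force: 0.0
F tool [-0.2  0.2 -0.1]
r 0.121 ang -0.833 yaw -0.82
ring top z 1880 [0.1269 0.1461 0.1493] pos [ 0.5974 -0.0571  0.1313]
ring ang -0.8266
```

```bash
cat > chk.py <<'E'
from h import *
s=get_state();M=rot(s['orientation']);print('F tool',(M.T@s['contact_force']).round(1),'tcp',np.array(s['tcp_pos']).round(4))
d=np.array(s['tcp_pos'])[:2]-[.5098,.0173];print('ang',(np.arctan2(d[1],d[0])-.1227).round(3),'yaw',(np.arctan2(-M[1,0],-M[0,0])-.1227).round(3))
im,W,K,T=shot('wrist')
p=W[np.isfinite(W).all(-1)]
b=p[(p[:,2]>.148)&(p[:,2]<.156)&(np.hypot(p[:,0]-.51,p[:,1]-.017)<.08)]
f=p[(p[:,2]>.055)&(p[:,2]<.061)]; e=f[:,:2]-[.5098,.0173]; k=(np.hypot(*e.T)<.105)&(np.hypot(*e.T)>.08); a=np.arctan2(e[k,1],e[k,0])-.1227
print('arm ang',k.sum(),((a.min()+a.max())/2).round(4),np.median(a).round(4))
for m in masks_of('wrist','pull_ring')[:1]:
    P=W[m['region']];P=P[np.isfinite(P).all(-1)]; print('ring',m['conf'],m['region'].sum(),np.percentile(P[:,2],[50,80,90,95,99]).round(4))
    t=P[(P[:,2]>.115)&(P[:,2]<.136)].mean(0)[:2]-[.5098,.0173]; print('ring ang',(np.arctan2(t[1],t[0])-.1227).round(4))
E
python3 chk.py
```

```text
F tool [ 0.5  0.1 -0.1] tcp [ 0.6016 -0.0616  0.1122]
ang -0.832 yaw -0.82
arm ang 1664 -0.8173 -0.8173
ring 0.81 1130 [0.1226 0.125  0.1259 0.1265 0.1273]
ring ang -0.8172
```

The ring top has dropped from 132.5 to 126.5 mm, so the pin has fallen into the notch. I check by feel with a light push each way.

```bash
python3 -m handwheel '[[0.83,0,-1,0,0],[0.83,0,-2,0,0],[0.83,0,-2,0,0]]'; python3 chk.py; python3 -m handwheel '[[0.83,0,4,0,0],[0.83,0,9,0,0],[0.83,0,10,0,0],[0.83,0,10,0,0]]'; python3 chk.py
```

```text
time: 9.7
tcp_pos: [0.6007, -0.0628, 0.1124]
orientation: [0.0, 0.341, 0.94, 0.0]
contact_force: [0.1, 0.8, -1.6]
grip_width: 0.0146
grasp_force: 0.3
F tool [0.4 0.7 1.6] tcp [ 0.6007 -0.0628  0.1124]
ang -0.845 yaw -0.82
arm ang 1677 -0.8182 -0.819
ring 0.9 1073 [0.1231 0.1251 0.1259 0.1265 0.1272]
ring ang -0.8223
time: 10.3
tcp_pos: [0.6058, -0.0568, 0.1124]
orientation: [-0.001, 0.341, 0.94, -0.002]
contact_force: [-5.1, -5.2, 2.8]
grip_width: 0.0145
grasp_force: 3.2
F tool [ 0.6 -7.2 -2.8] tcp [ 0.6058 -0.0568  0.1124]
ang -0.78 yaw -0.819
arm ang 1660 -0.8004 -0.8043
ring 0.74 1133 [0.1227 0.125  0.1259 0.1263 0.1272]
ring ang -0.8044
```

It is locked: it stops against 7 N within the notch's play, and the ring is at its seated height. I centre, open, retreat upward and clear the view.

```bash
python3 -m handwheel '[[0.83,0,-3.5,0,0],[0.83,0,-3.5,0,0],[0.5,0,-3.5,0,0],[0.3,0,-3.5,0,0],[0.3,0,-3.5,-20,0],[0.3,0,-3.5,-70,0],[0.3,0,-3.5,-130,0],[0.3,0,-3.5,-150,0],[0.3,0,-3.5,-150,0]]'; python3 chk.py; python3 - <<'E'
from h import *
im,W,K,T=shot("wrist"); im2,W2,_,_=shot("top"); save(np.hstack([im[20:240,130:400],im2[130:350,170:340]]),"end.png",1.8)
E
```

```text
time: 11.52
tcp_pos: [0.6067, -0.0582, 0.2669]
orientation: [0.004, 0.341, 0.94, 0.0]
contact_force: [-0.2, -0.1, -0.9]
grip_width: 0.0599
grasp_force: 0.0
F tool [ 0.1 -0.2  0.9] tcp [ 0.6067 -0.0582  0.2669]
ang -0.784 yaw -0.819
arm ang 595 -0.8157 -0.812
ring 0.77 366 [0.1223 0.1249 0.1258 0.1263 0.127 ]
ring ang -0.817
```

View pics/end.png

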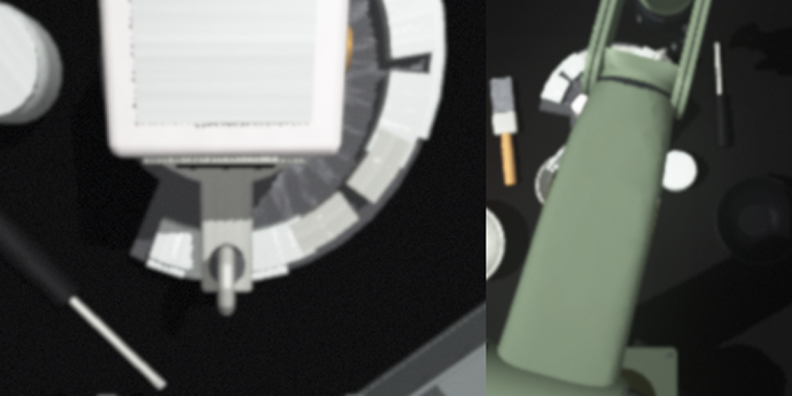

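The ring is free and seated at (228,280), and the arm hides the right notch. The middle notch at (357,200) and the left one at (408,62) are empty. The driver, tin and brush are undisturbed.

```bash
python3 -c "
from bench import job_done; print(job_done())"
```

```text
the job is handed in; nothing more can be done
None
```

The meter is locked in the right-hand notch at about -0.82 rad with its pin home and the ring released; by geometry its spout is over the small steel bowl (the arm hid it in the last picture). I once over-lifted the ring against its upper stop (27 N at the wrist, pin clear of the track) and corrected it at once.

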